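Unstack the decoration tubs onto their colour-coded stands

ROBOT

A 6-joint arm with a two-finger parallel gripper is mounted at the origin on a cart in front of the work surface, level with it; the furniture and walls round the work are solid. World frame = base frame: x ahead of the robot, y to its left, z up, the work surface at z = 0. Lengths are in m, angles in rad, forces in N, time in s.
With the tool pointing down it reaches from about 0.35 to 0.775 m from the base axis. Payload 5.5 kg.
Tool frame: the origin (TCP) lies between the finger pads; the fingertips stand 19 mm ahead of it and the grasp point (between the pads) is the TCP (env.tcp_to_tips is the distance from the TCP to the fingertips, in m); z points along the fingers, y is the direction in which the jaws open and shut (so a half turn about z gives the same grasp; the last joint's range is limited). The gripper opens to 85 mm and grips with 20 to 120 N. Pads are 22 mm wide; open, the fingers measure 114 mm over their backs; the gripper's body (76 mm by 85 mm) begins 54 mm behind the grasp point. The pads swing forward as they close: fully open they stand 13 mm farther back than shut.
Start: joints at [1.04, 0.313, 0.046, 1.304, 0, 1.431], TCP at [0.219, 0.532, 0.25] pointing down, gripper open.
Joint ranges: [-2.76, 2.76], [-0.86, 1.69], [-1.03, 1.26], [-2.2, 2.34], [-1.47, 1.5], [-3.14, 3.14]. Speed limits (rad/s): [2.57, 2.57, 3.14, 3.14, 3.14, 3.14].

INTERFACE

Orientations are given as a unit quaternion [w, x, y, z].
In Python, from workcell import env, eyes, job gives the robot as it stands. The module is installed in compiled form; this text tells all that it offers.
- The arm moves only by the tool move_arm, never from a script. Its argument "commands" is a list of rows, each a list of 3 entries, a list of its own where there are three numbers: the shift along the world's x, y, z as a fraction of full scale, then the turn, a rotation vector about the world's x, y, z as a fraction of full scale, then the gripper command: -1 is shut, 1 is fully open, values between are in proportion. In form: [[[x, y, z], [wx, wy, wz], gripper], ...]. A call has 1 to 5 rows; each row shifts and turns the commanded pose from where the row before left it; what a row does not reach is not made up. Full scale, the value 1, is 0.04 m for a shift and 8 degrees for a turn. A row lasts 1/10 s, in which the tool goes at most 50 mm and 8.59 degrees, less where a joint would pass 70% of its speed; a pose out of reach is approached as far as the arm can. A call with a number of a shift or a turn outside -1 to 1 is refused whole. A call with a gripper value outside its range is refused whole. The fingers move at their own pace and stop on an object; "newtons" is the grip in N (left out, the last holds). Time passes only in rows, so rows that do not move let the fingers close. It gives the time, the measured TCP pose, the force and the opening at its end, in the units of the state.
- env.get_state(): the state, without advancing time (a new reading comes with each control period).
- eyes.read_camera(name): name is "side" or "top"; returns a dict with "frame" (400x640x3 uint8, red, green, blue), "mtx" (3x3 intrinsics, pixels), "k1" (the pictures are not rectified: a ray, as slopes to the right and down, at radius r is drawn at 1 + k1 r^2 times it, then the intrinsics apply), "camera_from_world" (4x4, takes a point from world to camera coordinates). Camera axes: x right, y down, z forward; pixel columns grow to the right and rows downward; lengths in m; the calibration is good to about 2 mm. A picture is of the moment at which its call begins. There is no depth.
- job.hand_in(): hands the job in, once; it reports no verdict.
The state is a dict: "clock": time; "joint_pos": joint angles; "qvel": joint speeds; "tau": joint torques, N m; "tcp_pos": TCP position; "orientation": TCP orientation; "wrist_force": force on the tool from outside, world axes, zero at the start; "ft_torque": the same for the moment, N m; "finger_gap": finger opening in m.
Only numpy, scipy, OpenCV 4.12 (cv2) and the standard library are available. Lean on these libraries where they do the work, as an engineer would, in place of code of your own. Each camera call takes 0.05 s, during which the arm holds its last target.

TASK

First clear the piping nozzle off the stand where it was left and put it into the small steel bowl at the front of the table. Then take the stack of three tubs apart from the top down and set each tub upright in the middle of the stand of its lid's colour, so that it stands wholly on that stand. Do not push the kitchen timer at the front or the ring mould beside the stands about and do not knock the tubs over.

Things in the scene. Friction and masses are not known exactly. Their poses are not given: they have to be found in the camera images.
- tub_small_center (a point): red-lidded round white storage tub with flat closed screw lid, 32 mm diameter, 44 mm high, on top of the stack; the point is its centre, 22 mm above its base, z along the tub's axis
- tub_medium_center (a point): yellow-lidded round white storage tub with flat closed screw lid, 46 mm diameter, 46 mm high, in the middle of the stack; the point is its centre, 23 mm above its base, z along the tub's axis
- tub_large_center (a point): blue-lidded round white storage tub with flat closed screw lid, 60 mm diameter, 50 mm high, at the bottom of the stack, standing on the table; the point is its centre, 25 mm above its base, z along the tub's axis
- stand_red_top (a point): low round red stand, a flat disc 58 mm diameter and 8 mm high, fixed on the table; the point is the centre of its flat top; at the start the nozzle stands on it
- stand_yellow_top (a point): low round yellow stand, a flat disc 72 mm diameter and 8 mm high, fixed on the table; the point is the centre of its flat top
- stand_blue_top (a point): low round blue stand, a flat disc 86 mm diameter and 8 mm high, fixed on the table; the point is the centre of its flat top
- nozzle_center (a point): light grey metal piping nozzle, a cone standing on its wide end, 29 mm wide at the foot, 50 mm high, narrowing to about 10 mm at the tip; the point is on its axis, 25 mm above the foot, z along the axis; nothing stands on it or in it
- bowl_floor (a point): small steel bowl, 110 mm wide at the rim, 42 mm high, flat inner floor about 56 mm wide, fixed at the front of the table, to the left or right of the stack; the point is the centre of its inner floor, 2 mm above the table
- timer_center (a point): bystander: white round dial kitchen timer at the front of the table, on the other side of the stack from the bowl, 64 mm wide, 44 mm high, loose; the point is its centre, 22 mm up
- ring_center (a point): bystander, at the far side of the work, behind the gap between the middle and left stands: upright steel ring mould, 56 mm diameter, 50 mm high, loose; the point is its centre, 25 mm up

How it is judged:
On the way, in this order (a step that is already met when the one before it is completed fails the run):
1. the nozzle lies or stands in the bowl (horizontal distance between nozzle_center and bowl_floor below 0.045 m and height (world z) of nozzle_center below 0.05 m), for 0.2 s.
2. the small tub stands on the red stand (horizontal distance between tub_small_center and stand_red_top below 0.013 m and z of tub_small_center in the frame of stand_red_top between 0.017 and 0.027 m and angle between tub_small_center's own z axis and vertical below 0.1 rad), for 0.2 s.
3. the medium tub stands on the yellow stand (horizontal distance between tub_medium_center and stand_yellow_top below 0.013 m and z of tub_medium_center in the frame of stand_yellow_top between 0.018 and 0.028 m and angle between tub_medium_center's own z axis and vertical below 0.1 rad), for 0.2 s.
4. the large tub stands on the blue stand (horizontal distance between tub_large_center and stand_blue_top below 0.013 m and z of tub_large_center in the frame of stand_blue_top between 0.02 and 0.03 m and angle between tub_large_center's own z axis and vertical below 0.1 rad), for 0.2 s.
At the end, for the whole second after the job is handed in: The nozzle rests in the bowl (centre within 45 mm of its axis, below 50 mm height); each tub stands upright (0.1 rad) on the stand of its lid's colour, centred within 13 mm and at standing height within 5 mm; all at rest (all of step 1 and all of step 2 and all of step 3 and all of step 4 and linear speed of each of nozzle, tub_small, tub_medium, tub_large below 0.02 m/s); the robot touches nothing.
It fails at once if the timer is pushed more than 25 mm (distance of timer_center from where it was at the start of the episode above 0.025 m).
It fails at once if the ring mould is pushed more than 25 mm (distance of ring_center from where it was at the start of the episode above 0.025 m).
It fails at once if the small tub is knocked over (angle between tub_small_center's own z axis and vertical above 0.8 rad).
It fails at once if the medium tub is knocked over (angle between tub_medium_center's own z axis and vertical above 0.8 rad).
It fails at once if the large tub is knocked over (angle between tub_large_center's own z axis and vertical above 0.8 rad).
It also fails if it takes over 96 s, if anything falls off the work surface, if the arm or the gripper's body presses on something with over 40 N, if the wrist force passes 120 N, or if a joint passes its speed limit or range.

## Working session

There is one attempt and no reset: what is moved stays moved. The work goes in short steps, Python scripts to look and compute and a tool call to move; the robot and the scene stay as the last step left them, time stands still between calls to the robot, and variables do not carry over. Pictures are saved under pics/ and viewed, and the job is handed in when it is done.

Besides the shell and the picture viewer there is one more tool, called after "Emit:" by a JSON object that holds its "fn" and its "kwargs". move_arm: Moves the arm, as the interface text tells. Its arguments: {"type":"object","properties":{"commands":{"type":"array","items":{"type":"array"}},"newtons":{"type":"number"}},"required":["commands"]}

```bash
mkdir -p pics
python3 - <<'E'
from workcell import env, eyes, job
import cv2
s=env.get_state(); print(s)
for n in ("side","top"):
    c=eyes.read_camera(n); cv2.imwrite(f"pics/{n}0.png",c["frame"][:,:,::-1]); print(n,c["mtx"],c["k1"],c["camera_from_world"])
E
```

```text
{'clock': 0.0, 'joint_pos': array([1.04038865e+00, 3.14004511e-01, 4.49307800e-02, 1.30355846e+00,
       1.19344484e-05, 1.43117959e+00]), 'qvel': array([-0.00099001, -0.00128514, -0.00010815,  0.00100525,  0.00043199,
        0.00185177]), 'tau': array([ 1.26236660e-04, -4.80628502e+01,  2.98531044e+01,  1.93660380e-02,
        3.73982147e-06, -1.33188743e-05]), 'tcp_pos': array([0.21879756, 0.53122411, 0.24938677]), 'orientation': array([-3.07433688e-04,  1.94154420e-01,  9.80970549e-01, -8.64938522e-04]), 'wrist_force': array([-0.3745803 , -0.28734981,  0.83775851]), 'ft_torque': array([0.00275102, 0.00868083, 0.00064822]), 'finger_gap': 0.08549396514582039}
side [[451.24617201   0.         324.76631638]
 [  0.         451.24617201 197.80441574]
 [  0.           0.           1.        ]] 0.03494575297642737 [[-0.99933164  0.03652653 -0.00144434  0.58157319]
 [ 0.02059048  0.5298096  -0.84786663  0.05250052]
 [-0.0302044  -0.84732969 -0.53020759  1.24550884]
 [ 0.          0.          0.          1.        ]]
top [[377.78645784   0.         320.72858911]
 [  0.         377.78645784 194.90001636]
 [  0.           0.           1.        ]] -0.006714926934029049 [[ 0.01664086 -0.99969665 -0.01815763  0.01017451]
 [-0.98354199 -0.01309888 -0.18020423  0.58760905]
 [ 0.17991172  0.02085755 -0.98346161  0.87370508]
 [ 0.          0.          0.          1.        ]]
```

View pics/side0.png

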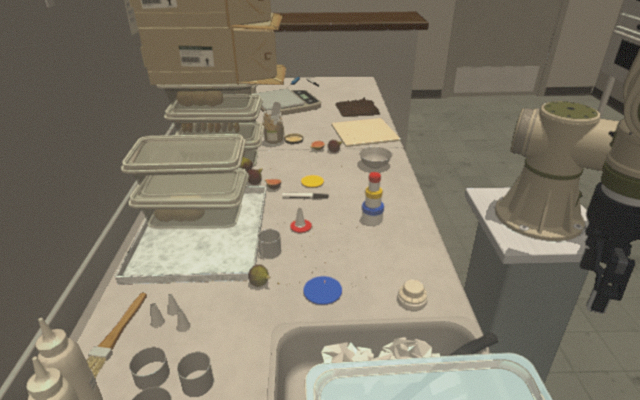

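View pics/top0.png

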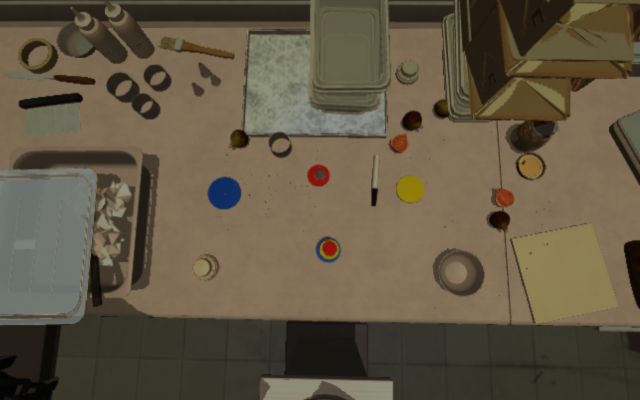

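The side view shows the nozzle on the red stand at (301,220), the yellow stand at (313,182), the blue stand at (323,290), the stack near (373,200), the bowl at (376,158), the timer at (412,293) and the ring at (270,243). The top view agrees: red (318,175), yellow (410,189), blue (224,193), stack (329,249), bowl (458,272), timer (205,267), ring (280,144). Next I'll measure them.

```bash
cat > h.py <<'E'
import numpy as np, cv2
from workcell import env, eyes, job
def cam(n):
    c=eyes.read_camera(n); return c
def ray(c,uv):
    K=c["mtx"];k=c["k1"]
    pd=np.array([(uv[0]-K[0,2])/K[0,0],(uv[1]-K[1,2])/K[1,1]])
    p=pd.copy()
    for _ in range(20): p=pd/(1+k*(p@p))
    T=c["camera_from_world"];R=T[:3,:3]
    o=-R.T@T[:3,3]; d=R.T@np.array([p[0],p[1],1.]); return o,d
def atz(c,uv,z):
    o,d=ray(c,uv); return o+d*(z-o[2])/d[2]
def proj(c,P):
    T=c["camera_from_world"];q=T[:3,:3]@np.asarray(P,float)+T[:3,3];p=q[:2]/q[2]
    p=p*(1+c["k1"]*(p@p));K=c["mtx"];return np.array([K[0,0]*p[0]+K[0,2],K[1,1]*p[1]+K[1,2]])
def mid(c1,u1,c2,u2):
    o1,d1=ray(c1,u1);o2,d2=ray(c2,u2)
    A=np.c_[d1,-d2];t=np.linalg.lstsq(A,o2-o1,rcond=None)[0]
    a=o1+d1*t[0];b=o2+d2*t[1];return (a+b)/2,np.linalg.norm(a-b)
def blobs(c,col,minA=25):
    hsv=cv2.cvtColor(c["frame"],cv2.COLOR_RGB2HSV);h,s,v=[hsv[...,i].astype(int) for i in range(3)]
    m={'red':((h<5)|(h>174))&(s>170)&(v>90),'yellow':(h>20)&(h<30)&(s>190)&(v>100),'blue':(h>105)&(h<125)&(s>150)&(v>60)}[col]
    n,l,st,ce=cv2.connectedComponentsWithStats(m.astype(np.uint8))
    out=[]
    for i in range(1,n):
        if st[i,4]>=minA:
            cs,_=cv2.findContours((l==i).astype(np.uint8),cv2.RETR_EXTERNAL,cv2.CHAIN_APPROX_NONE)
            x,y,w,hh,a=st[i]; out.append((x,y,w,hh,a,ce[i].round(1),cs[0][:,0,:]))
    return out
E
python3 - <<'E'
from h import *
for n in ("side","top"):
    c=cam(n)
    for col in ('red','yellow','blue'):
        for b in blobs(c,col):
            P=atz(c,b[5],.008); H=np.array([atz(c,p,.008)[:2] for p in cv2.convexHull(b[6])[:,0,:].astype(float)])
            (cx,cy),r=cv2.minEnclosingCircle(H.astype(np.float32))
            print(n,col,b[:5],b[5],'z8',P[:2].round(4),'circ',round(cx,4),round(cy,4),round(r,4))
    im=c["frame"][:,:,::-1]
    for k,(x,y,w,h) in enumerate([(260,160,150,160)] if n=="side" else [(180,110,320,190)]):
        f=min(800//w,600//h); cv2.imwrite(f"pics/{n}z.png",cv2.resize(im[y:y+h,x:x+w],None,fx=f,fy=f,interpolation=cv2.INTER_CUBIC))
    if n=="side": cv2.imwrite("pics/sidez2.png",cv2.resize(im[140:320,340:440],None,fx=3,fy=3,interpolation=cv2.INTER_CUBIC))
E
```

```text
side red (np.int32(371), np.int32(173), np.int32(9), np.int32(4), np.int32(27)) [374.9 174.4] z8 [ 0.4137 -0.2427] circ 0.4128 -0.2412 0.0143
side red (np.int32(292), np.int32(221), np.int32(19), np.int32(10), np.int32(70)) [301.6 226.9] z8 [0.6445 0.0338] circ 0.6474 0.026 0.0256
side yellow (np.int32(302), np.int32(176), np.int32(21), np.int32(10), np.int32(129)) [311.8 180.8] z8 [ 0.6145 -0.2098] circ 0.6137 -0.2097 0.0313
top red (np.int32(308), np.int32(165), np.int32(21), np.int32(21), np.int32(274)) [317.7 175.2] z8 [0.6477 0.0287] circ 0.6485 0.0279 0.0283
top red (np.int32(324), np.int32(242), np.int32(12), np.int32(13), np.int32(123)) [329.3 248.1] z8 [ 0.4602 -0.0038] circ 0.4604 -0.004 0.0155
top yellow (np.int32(397), np.int32(176), np.int32(27), np.int32(27), np.int32(563)) [409.7 188.8] z8 [ 0.6147 -0.2088] circ 0.6147 -0.2088 0.0349
top yellow (np.int32(320), np.int32(240), np.int32(18), np.int32(19), np.int32(84)) [327.6 250.3] z8 [4.547e-01 4.000e-04] circ 0.4588 -0.0026 0.0232
top blue (np.int32(209), np.int32(178), np.int32(31), np.int32(31), np.int32(758)) [223.9 192.8] z8 [0.5979 0.2711] circ 0.5983 0.2714 0.0413
top blue (np.int32(317), np.int32(240), np.int32(19), np.int32(22), np.int32(57)) [322.2 253.7] z8 [0.446  0.0138] circ 0.4555 0.0007 0.0285
```

View pics/sidez.png

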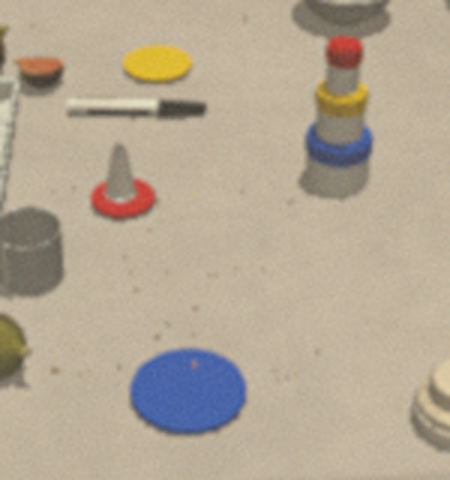

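View pics/topz.png

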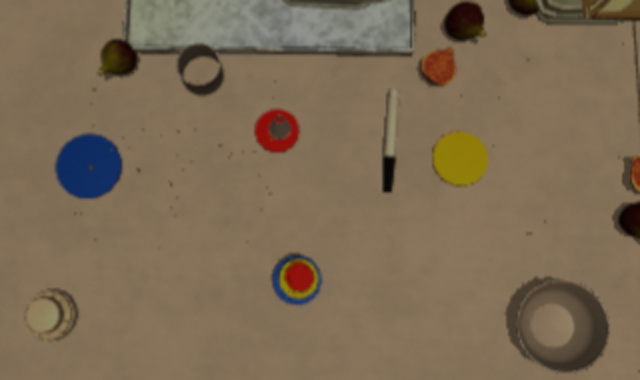

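The close-ups show the nozzle upright near the middle of the red stand (top crop 278,128). The stack is slightly staggered: the red lid sits right of and above the blue one.

Run:
```python
from h import *
c=cam("top");s=cam("side")
hsv=cv2.cvtColor(c["frame"],cv2.COLOR_RGB2HSV);h,sa,v=[hsv[...,i].astype(int) for i in range(3)]
roi=np.zeros(h.shape,bool);roi[232:268,308:350]=True
m={'red':((h<8)|(h>172))&(sa>150)&roi,'yellow':(h>18)&(h<35)&(sa>150)&roi,'blue':(h>100)&(h<130)&(sa>120)&roi}
for col,z,r in (('red',.14,.016),('yellow',.096,.023),('blue',.05,.030)):
    ys,xs=np.nonzero(m[col]); P=np.array([atz(c,(x,y),z)[:2] for x,y in zip(xs,ys)],np.float32)
    print(col,len(xs),cv2.minEnclosingCircle(P),r, P.mean(0))
# side: lids
hs=cv2.cvtColor(s["frame"],cv2.COLOR_RGB2HSV);h,sa,v=[hs[...,i].astype(int) for i in range(3)]
roi=np.zeros(h.shape,bool);roi[165:225,355:390]=True
m={'red':((h<8)|(h>172))&(sa>130)&roi,'yellow':(h>18)&(h<35)&(sa>130)&roi,'blue':(h>100)&(h<130)&(sa>100)&roi}
for col in m:
    ys,xs=np.nonzero(m[col]);print('side',col,xs.min(),xs.max(),ys.min(),ys.max(),xs.mean(),ys.mean())
for nm,p in (('r',(.4686-.0,-.003,.14)),):
    print(proj(s,p))
# bowl/timer/ring from hand pixels
print('bowl rim',atz(c,(180+557/2,110+323/2),.042),'bowl floor',atz(c,(180+550/2,110+325/2),.002))
print('timer',atz(c,(180+50/2,110+313/2),.022)); print('ring top',atz(c,(180+201/2,110+68/2),.05))
im=c["frame"][:,:,::-1]
cv2.imwrite("pics/noz.png",cv2.resize(im[155:195,295:345],None,fx=12,fy=12,interpolation=cv2.INTER_CUBIC))
cv2.imwrite("pics/nozs.png",cv2.resize(s["frame"][200:240,280:330,::-1],None,fx=12,fy=12,interpolation=cv2.INTER_CUBIC))
```

```text
red 137 ((0.4549264907836914, -0.0031164756510406733), 0.014178561978042126) 0.016 [ 0.45489538 -0.00319485]
yellow 111 ((0.4551134407520294, -0.002276263665407896), 0.02176765352487564) 0.023 [ 0.45187587 -0.0012262 ]
blue 82 ((0.4551395773887634, -0.00023280044842977077), 0.028351573273539543) 0.03 [0.44702265 0.01088285]
side red 370 379 172 181 374.67469879518075 176.18072289156626
side yellow 366 381 188 197 373.4954954954955 193.27927927927928
side blue 363 382 204 211 374.2857142857143 208.14285714285714
[368.7450588  175.17108211]
bowl rim [ 0.40828551 -0.31224615  0.042     ] bowl floor [ 0.405174   -0.31698231  0.002     ]
timer [0.4096188  0.30245758 0.022     ]
ring top [0.71765609 0.12308901 0.05      ]
```

View pics/noz.png

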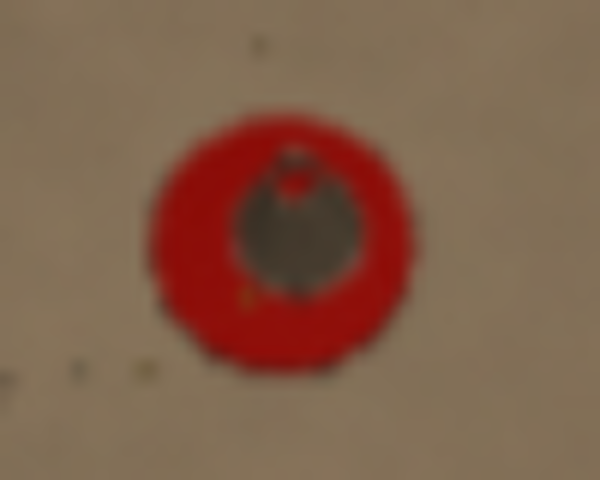

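View pics/nozs.png

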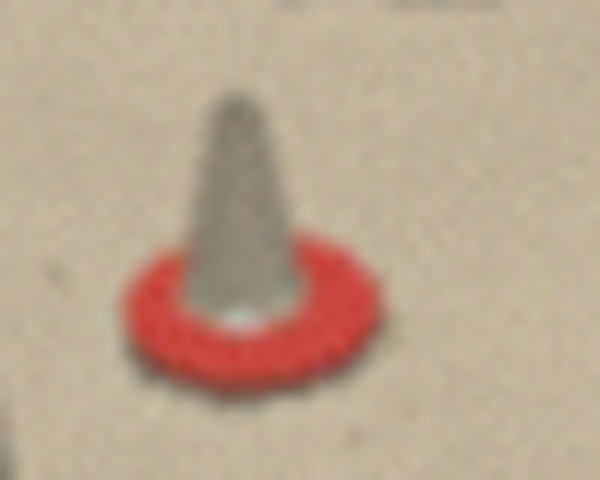

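Run:
```python
from h import *
c=cam("top");s=cam("side")
print('noz foot top',atz(c,(319.4,173.9),.010),'tip',atz(c,(319.1,169.5),.058))
print('tri tip',mid(c,(319.1,168.8),s,(280+238/12-.5,200+95/12-.5)))
for p in ((.6505,.0245,.008),(.6505,.0245,.058),(.6485,.028,.008),(.455,-.003,.14),(.455,-.0025,.096),(.455,0,.05)): print(p,'side',proj(s,p).round(1),'top',proj(c,p).round(1))
print('container',atz(c,(340,108),.1),atz(c,(340,108),.2))
```

```text
noz foot top [0.65075641 0.02428107 0.01      ] tip [0.65035647 0.02397835 0.058     ]
tri tip (array([0.64975435, 0.02397644, 0.06352678]), np.float64(0.0019028026246789322))
(0.6505, 0.0245, 0.008) side [299.4 224.9] top [319.3 174.2]
(0.6505, 0.0245, 0.058) side [298.8 209.2] top [318.9 169.4]
(0.6485, 0.028, 0.008) side [300.1 225.6] top [318.  174.9]
(0.455, -0.003, 0.14) side [374.  175.1] top [329.1 248. ]
(0.455, -0.0025, 0.096) side [373.1 189.8] top [328.8 248.8]
(0.455, 0, 0.05) side [372.3 205.1] top [327.7 249.5]
container [ 0.79416452 -0.02526454  0.1       ] [ 0.75099191 -0.02238591  0.2       ]
```

Emit:
{"fn": "move_arm", "kwargs": {"commands": [[[0.72,-0.845,-0.165],[0,0,0.56],1],[[0.72,-0.845,-0.165],[0,0,0.56],1],[[0.72,-0.845,-0.165],[0,0,0.56],1],[[0.72,-0.845,-0.165],[0,0,0.56],1],[[0.72,-0.845,-0.165],[0,0,0.56],1]], "newtons": 30}}

```text
clock: 0.9
tcp_pos: [0.3639, 0.3613, 0.2173]
orientation: [0.0, -0.002, 1.0, 0.0]
wrist_force: [-0.2, 1.1, 0.8]
finger_gap: 0.0852
```

Emit:
{"fn": "move_arm", "kwargs": {"commands": [[[0.72,-0.845,-0.165],[0,0,0],1],[[0.72,-0.845,-0.165],[0,0,0],1],[[0.72,-0.845,-0.165],[0,0,0],1],[[0.72,-0.845,-0.165],[0,0,0],1],[[0.72,-0.845,-0.165],[0,0,0],1]]}}

```text
clock: 1.4
tcp_pos: [0.5081, 0.1921, 0.1843]
orientation: [0.0, -0.0, 1.0, 0.0]
wrist_force: [0.3, 1.3, -0.2]
finger_gap: 0.0854
```

Emit:
{"fn": "move_arm", "kwargs": {"commands": [[[0.72,-0.845,-0.165],[0,0,0],1],[[0.72,-0.845,-0.165],[0,0,0],1],[[0.72,-0.845,-0.165],[0,0,0],1],[[0.72,-0.845,-0.165],[0,0,0],1],[[0.72,-0.845,-0.165],[0,0,0],1]]}}

```text
clock: 1.9
tcp_pos: [0.6521, 0.0231, 0.1511]
orientation: [0.0, 0.0, 1.0, 0.0]
wrist_force: [0.2, 0.3, 0.2]
finger_gap: 0.0855
```

Emit:
{"fn": "move_arm", "kwargs": {"commands": [[[0,0,0],[0,0,0],1],[[0,0,0],[0,0,0],1]]}}

```text
clock: 2.1
tcp_pos: [0.6511, 0.0236, 0.1504]
orientation: [-0.001, 0.001, 1.0, 0.0]
wrist_force: [0.2, 0.4, -0.1]
finger_gap: 0.0854
```

Emit:
{"fn": "move_arm", "kwargs": {"commands": [[[0,0,-0.8],[0,0,0],1],[[0,0,-0.8],[0,0,0],1],[[0,0,-0.8],[0,0,0],1],[[0,0,-0.5],[0,0,0],1],[[0,0,0],[0,0,0],1]]}}

```text
clock: 2.6
tcp_pos: [0.6475, 0.0264, 0.0324]
orientation: [-0.003, -0.001, 1.0, 0.0]
wrist_force: [-0.7, 0.7, 0.6]
finger_gap: 0.0856
```

Emit:
{"fn": "move_arm", "kwargs": {"commands": [[[0,0,0],[0,0,0],-1],[[0,0,0],[0,0,0],-1],[[0,0,0],[0,0,0],-1],[[0,0,0],[0,0,0],-1],[[0,0,0],[0,0,0],-1]], "newtons": 30}}

```text
clock: 3.1
tcp_pos: [0.6519, 0.0247, 0.0368]
orientation: [0.001, -0.0, 1.0, 0.0]
wrist_force: [-1.2, -0.9, 5.5]
finger_gap: 0.0232
```

Emit:
{"fn": "move_arm", "kwargs": {"commands": [[[0,0,0],[0,0,0],-1],[[0,0,0],[0,0,0],-1],[[0,0,0],[0,0,0],-1]]}}

```text
clock: 3.4
tcp_pos: [0.6519, 0.0246, 0.0368]
orientation: [0.001, -0.0, 1.0, 0.0]
wrist_force: [-1.6, 0.2, 6.0]
finger_gap: 0.0227
```

Emit:
{"fn": "move_arm", "kwargs": {"commands": [[[0,0,0.3],[0,0,0],-1],[[0,0,0.5],[0,0,0],-1],[[0,0,0.8],[0,0,0],-1],[[0,0,1],[0,0,0],-1],[[0,0,0],[0,0,0],-1]], "newtons": 40}}

```text
clock: 3.9
tcp_pos: [0.6546, 0.0243, 0.1464]
orientation: [0.005, -0.0, 1.0, -0.0]
wrist_force: [1.5, -0.1, 0.9]
finger_gap: 0.0219
```

Run:
```python
from h import *
s=cam("side");cv2.imwrite("pics/s1.png",cv2.resize(s["frame"][100:300,230:430,::-1],None,fx=3,fy=3))
```

```text
(no output)
```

View pics/s1.png

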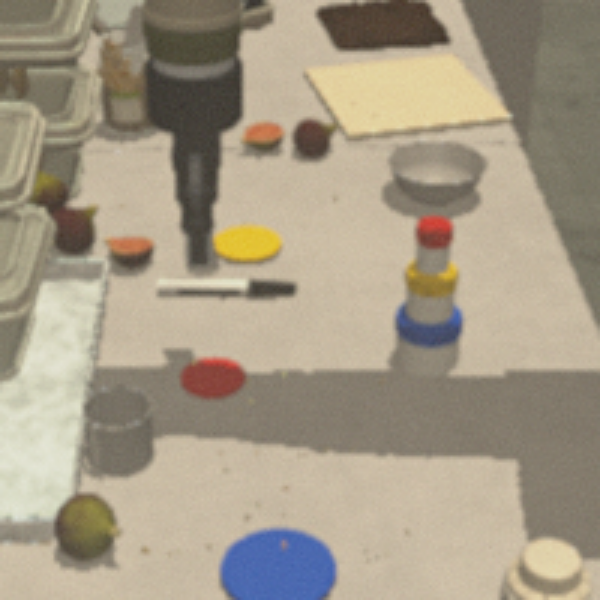

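The nozzle is lifted off the red stand (crop 213,378), which is now empty. It's held between the fingers at crop (200,250), so it goes to the bowl next.

Emit:
{"fn": "move_arm", "kwargs": {"commands": [[[-0.61,-0.845,0.1],[0,0,0],-1],[[-0.61,-0.845,0.1],[0,0,0],-1],[[-0.61,-0.845,0],[0,0,0],-1],[[-0.61,-0.845,0],[0,0,0],-1],[[-0.61,-0.845,0],[0,0,0],-1]]}}

```text
clock: 4.45
tcp_pos: [0.5272, -0.1451, 0.1465]
orientation: [-0.001, -0.0, 1.0, 0.0]
wrist_force: [0.8, -0.2, -0.4]
finger_gap: 0.0223
```

Emit:
{"fn": "move_arm", "kwargs": {"commands": [[[-0.61,-0.845,0],[0,0,0],-1],[[-0.61,-0.845,0],[0,0,0],-1],[[-0.61,-0.845,0],[0,0,0],-1],[[-0.61,-0.845,0],[0,0,0],-1],[[-0.61,-0.845,0],[0,0,0],-1]]}}

```text
clock: 4.95
tcp_pos: [0.4053, -0.314, 0.1466]
orientation: [-0.001, -0.0, 1.0, 0.001]
wrist_force: [-0.2, -0.6, -0.5]
finger_gap: 0.0224
```

Emit:
{"fn": "move_arm", "kwargs": {"commands": [[[0,0,-0.3],[0,0,0],-1],[[0,0,0],[0,0,0],-1]]}}

```text
clock: 5.15
tcp_pos: [0.4053, -0.3129, 0.1333]
orientation: [-0.001, 0.001, 1.0, 0.002]
wrist_force: [0.1, -0.3, 0.1]
finger_gap: 0.0226
```

Run:
```python
from h import *
print(env.get_state()["tcp_pos"])
s=cam("side");cv2.imwrite("pics/s2.png",cv2.resize(s["frame"][80:230,300:450,::-1],None,fx=4,fy=4))
s=cam("top");cv2.imwrite("pics/t2.png",cv2.resize(s["frame"][200:350,370:520,::-1],None,fx=4,fy=4))
```

```text
[ 0.40527128 -0.31286312  0.13330627]
```

View pics/s2.png

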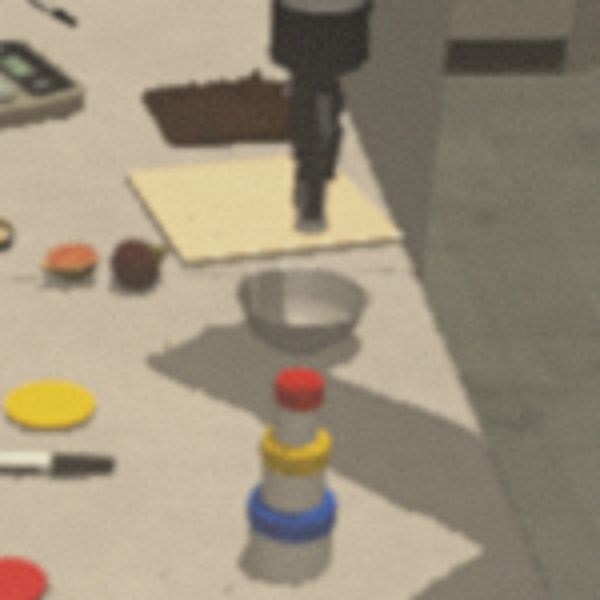

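View pics/t2.png

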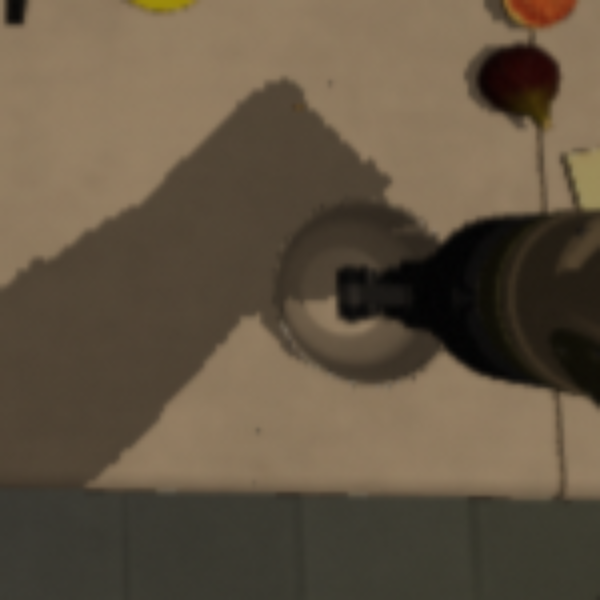

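The nozzle foot shows below the fingertips at side crop (312,220), and the gripper is over the bowl (side crop 303,305). Lowering.

Emit:
{"fn": "move_arm", "kwargs": {"commands": [[[0,0,-0.8],[0,0,0],-1],[[0,0,-0.7],[0,0,0],-1],[[0,0,-0.5],[0,0,0],-1],[[0,0,-0.2],[0,0,0],-1],[[0,0,0],[0,0,0],-1]]}}

```text
clock: 5.75
tcp_pos: [0.4071, -0.3117, 0.0465]
orientation: [-0.001, -0.001, 1.0, 0.001]
wrist_force: [0.1, 1.0, -0.5]
finger_gap: 0.0226
```

Emit:
{"fn": "move_arm", "kwargs": {"commands": [[[0,0,0],[0,0,0],0.0],[[0,0,0],[0,0,0],0.0],[[0,0,0],[0,0,0],0.0],[[0,0,0],[0,0,0],0.0]]}}

```text
clock: 6.15
tcp_pos: [0.4074, -0.3138, 0.0481]
orientation: [0.001, -0.0, 1.0, -0.0]
wrist_force: [0.4, 0.1, 0.1]
finger_gap: 0.0429
```

Emit:
{"fn": "move_arm", "kwargs": {"commands": [[[0,0,0.4],[0,0,0],0.0],[[0,0,0.8],[0,0,0],0.0],[[0,0,1],[0,0,0],0.0],[[0.2,0.2,1],[0,0,0],0.0],[[0.2,0.2,0.4],[0,0,0],0.0]]}}

```text
clock: 6.65
tcp_pos: [0.4244, -0.2987, 0.1959]
orientation: [0.002, 0.0, 1.0, -0.002]
wrist_force: [0.1, 0.4, -0.6]
finger_gap: 0.043
```

Run:
```python
from h import *
print(env.get_state()["tcp_pos"])
s=cam("side");cv2.imwrite("pics/s3.png",cv2.resize(s["frame"][80:230,300:450,::-1],None,fx=4,fy=4))
s=cam("top");cv2.imwrite("pics/t3.png",cv2.resize(s["frame"][200:350,370:520,::-1],None,fx=4,fy=4))
```

```text
[ 0.42440756 -0.29873323  0.19586625]
```

View pics/s3.png

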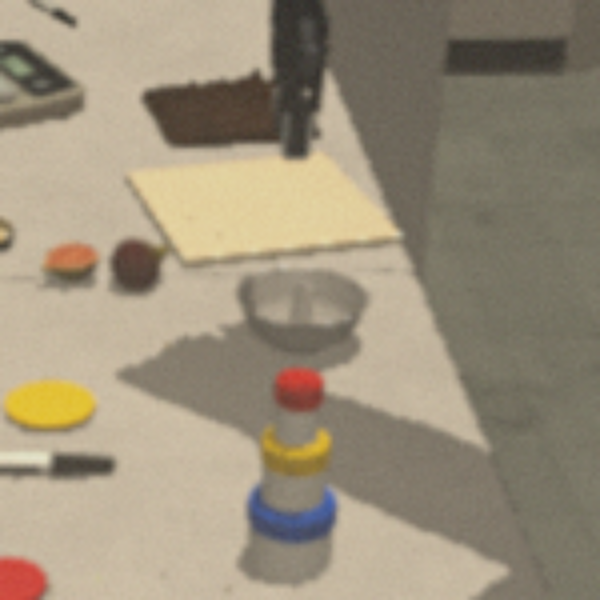

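View pics/t3.png

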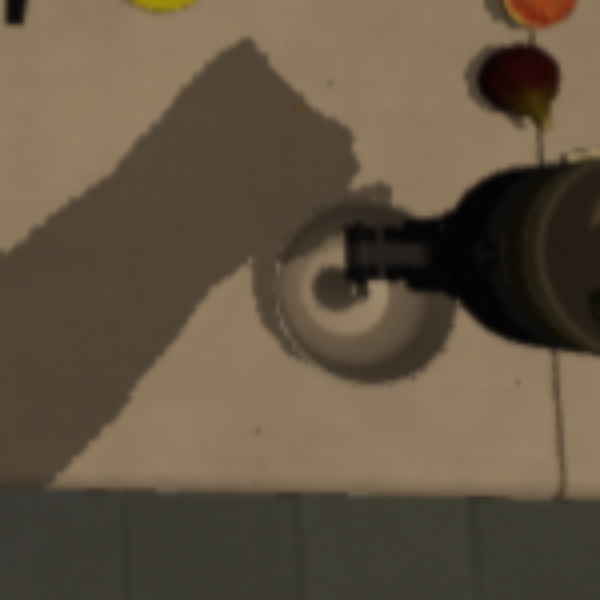

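The nozzle stands in the bowl (side crop 300,305; top crop 332,288). Next is the small tub.

Emit:
{"fn": "move_arm", "kwargs": {"commands": [[[0.1,0.925,0],[0,0,0],0.6],[[0.1,0.925,0],[0,0,0],0.6],[[0.1,0.925,0],[0,0,0],0.6],[[0.1,0.925,0],[0,0,0],0.6],[[0.1,0.925,0],[0,0,0],0.6]]}}

```text
clock: 7.25
tcp_pos: [0.4421, -0.1111, 0.19]
orientation: [-0.001, 0.0, 1.0, 0.0]
wrist_force: [0.1, 0.4, -0.1]
finger_gap: 0.0686
```

Emit:
{"fn": "move_arm", "kwargs": {"commands": [[[0.1,0.925,0],[0,0,0],0.6],[[0.1,0.925,0],[0,0,0],0.6],[[0.07,0.925,0],[0,0,0],0.6],[[0,0,0],[0,0,0],0.6],[[0,0,0],[0,0,0],0.6]]}}

```text
clock: 7.75
tcp_pos: [0.4531, -0.0009, 0.1903]
orientation: [-0.001, -0.001, 1.0, -0.0]
wrist_force: [-0.2, -0.8, 0.6]
finger_gap: 0.0684
```

Emit:
{"fn": "move_arm", "kwargs": {"commands": [[[0.04,-0.05,-0.6],[0,0,0],0.6],[[0,0,-0.6],[0,0,0],0.6],[[0,0,-0.35],[0,0,0],0.6],[[0,0,-0.15],[0,0,0],0.6],[[0,0,0],[0,0,0],0.6]]}}

```text
clock: 8.25
tcp_pos: [0.4546, -0.0043, 0.1223]
orientation: [-0.001, 0.001, 1.0, 0.0]
wrist_force: [-0.7, -1.2, -0.0]
finger_gap: 0.0683
```

Emit:
{"fn": "move_arm", "kwargs": {"commands": [[[0,0,0],[0,0,0],0.2],[[0,0,0],[0,0,0],0.0],[[0,0,0],[0,0,0],-0.1],[[0,0,0],[0,0,0],-0.2],[[0,0,0],[0,0,0],-0.3]], "newtons": 20}}

```text
clock: 8.75
tcp_pos: [0.4559, -0.0034, 0.1239]
orientation: [0.001, -0.0, 1.0, -0.0]
wrist_force: [-0.4, -0.3, 3.1]
finger_gap: 0.0314
```

Emit:
{"fn": "move_arm", "kwargs": {"commands": [[[0,0,0],[0,0,0],-0.5],[[0,0,0],[0,0,0],-1],[[0,0,0],[0,0,0],-1]], "newtons": 25}}

```text
clock: 9.05
tcp_pos: [0.4559, -0.0034, 0.1239]
orientation: [0.001, -0.0, 1.0, -0.0]
wrist_force: [-0.3, -0.2, 4.8]
finger_gap: 0.0314
```

Emit:
{"fn": "move_arm", "kwargs": {"commands": [[[0,0,0.2],[0,0,0],-1],[[0,0,0.5],[0,0,0],-1],[[0,0,0.5],[0,0,0],-1],[[0,0,0.2],[0,0,0],-1],[[0,0,0],[0,0,0],-1]]}}

```text
clock: 9.55
tcp_pos: [0.4562, -0.0034, 0.1803]
orientation: [0.001, -0.0, 1.0, -0.0]
wrist_force: [0.3, -0.1, -1.1]
finger_gap: 0.0308
```

Run:
```python
from h import *
print(env.get_state()["tcp_pos"])
s=cam("side");cv2.imwrite("pics/s4.png",cv2.resize(s["frame"][100:250,280:430,::-1],None,fx=4,fy=4))
```

```text
[ 0.45623729 -0.00339828  0.18034257]
```

View pics/s4.png

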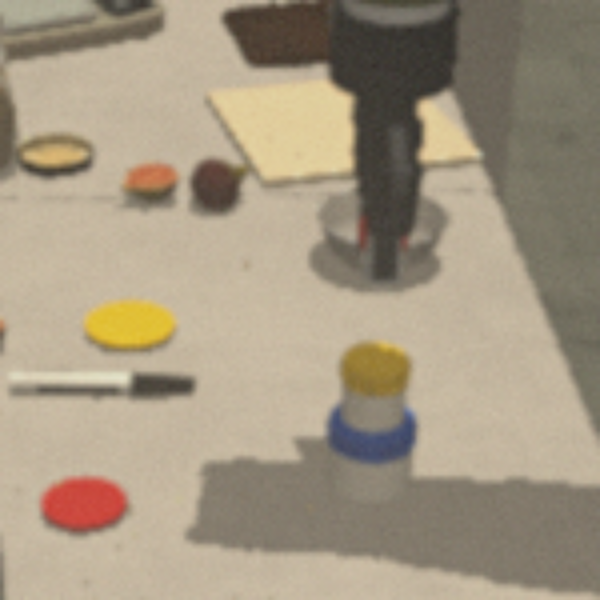

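The small tub is held (red lid between the fingers at crop 385,232) and the rest of the stack is undisturbed.

Emit:
{"fn": "move_arm", "kwargs": {"commands": [[[0.6,0.1,0],[0,0,0],-1],[[0.8,0.13,0],[0,0,0],-1],[[0.8,0.13,0],[0,0,0],-1],[[0.8,0.13,0],[0,0,0],-1],[[0.8,0.13,0],[0,0,0],-1]]}}

```text
clock: 10.1
tcp_pos: [0.6079, 0.0218, 0.1775]
orientation: [-0.001, -0.0, 1.0, 0.0]
wrist_force: [-0.1, -0.4, -0.3]
finger_gap: 0.0313
```

Emit:
{"fn": "move_arm", "kwargs": {"commands": [[[0.6,0.1,0],[0,0,0],-1],[[0.4,0.06,0],[0,0,0],-1],[[0,0,0],[0,0,0],-1],[[0,0,0],[0,0,0],-1]]}}

```text
clock: 10.5
tcp_pos: [0.6464, 0.028, 0.1775]
orientation: [-0.002, -0.0, 1.0, 0.0]
wrist_force: [-0.7, 0.1, -1.0]
finger_gap: 0.0312
```

Emit:
{"fn": "move_arm", "kwargs": {"commands": [[[0.04,0,-0.7],[0,0,0],-1],[[0,0,-0.8],[0,0,0],-1],[[0,0,-0.8],[0,0,0],-1],[[0,0,-0.6],[0,0,0],-1],[[0,0,-0.3],[0,0,0],-1]]}}

```text
clock: 11.0
tcp_pos: [0.6459, 0.0279, 0.0485]
orientation: [-0.003, 0.0, 1.0, 0.0]
wrist_force: [0.0, -0.5, -1.8]
finger_gap: 0.0313
```

Emit:
{"fn": "move_arm", "kwargs": {"commands": [[[0,0,-0.15],[0,0,0],-1],[[0,0,0],[0,0,0],-1]]}}

```text
clock: 11.2
tcp_pos: [0.6486, 0.0278, 0.0453]
orientation: [-0.0, -0.0, 1.0, 0.0]
wrist_force: [-0.3, 1.0, -0.3]
finger_gap: 0.031
```

Emit:
{"fn": "move_arm", "kwargs": {"commands": [[[0,0,-0.1],[0,0,0],-1],[[0,0,-0.05],[0,0,0],-1],[[0,0,0],[0,0,0],-1]]}}

```text
clock: 11.5
tcp_pos: [0.6494, 0.0278, 0.0399]
orientation: [0.001, -0.0, 1.0, -0.0]
wrist_force: [-0.4, -1.0, -0.4]
finger_gap: 0.0312
```

Run:
```python
from h import *
print(env.get_state()["tcp_pos"],env.get_state()["wrist_force"])
s=cam("side");cv2.imwrite("pics/s5.png",cv2.resize(s["frame"][170:250,250:350,::-1],None,fx=7,fy=7,interpolation=cv2.INTER_CUBIC))
```

```text
[0.64943798 0.02784921 0.03992424] [-0.35768013 -1.04693807 -0.43200827]
```

View pics/s5.png

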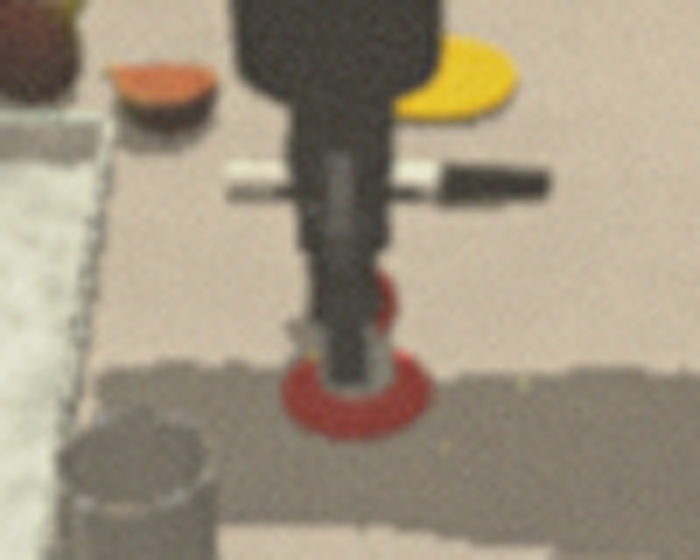

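Run:
```python
from h import *
acc=0
for i in range(3): s=cam("side");acc=acc+s["frame"].astype(float)/3
cv2.imwrite("pics/s6.png",cv2.resize(np.clip(acc*1.3,0,255).astype(np.uint8)[195:240,275:325,::-1],None,fx=13,fy=13,interpolation=cv2.INTER_CUBIC))
t=cam("top");cv2.imwrite("pics/t6.png",cv2.resize(t["frame"][140:200,290:350,::-1],None,fx=10,fy=10,interpolation=cv2.INTER_CUBIC))
for z in (.008,.052):
  for dx in (-.016,.016): print(z,dx,(proj(s,(.6494+dx,.028,z))-[275,195])*13)
```

```text
0.008 -0.016 [400.24494285 396.7698971 ]
0.008 0.016 [243.31148726 400.32785721]
0.052 -0.016 [395.05363242 217.63147335]
0.052 0.016 [235.01176554 221.09310298]
```

View pics/s6.png

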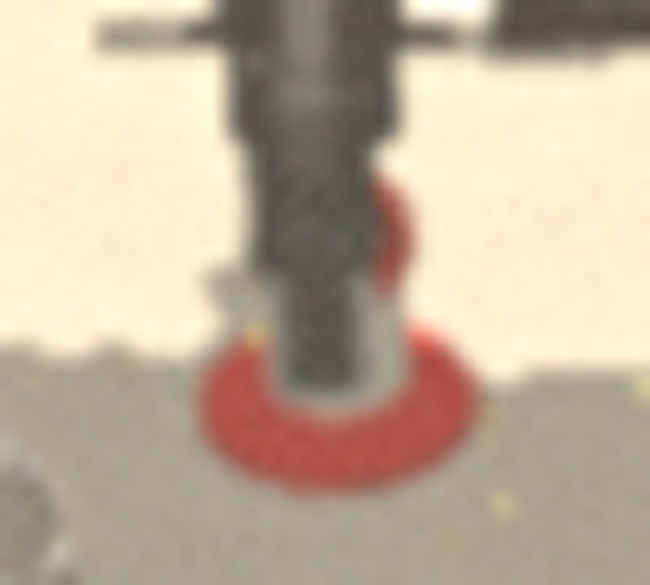

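View pics/t6.png

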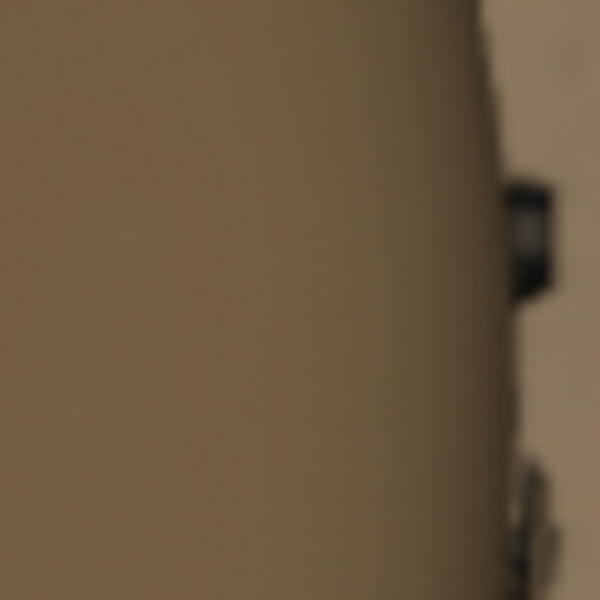

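The tub hangs close to upright about 4 mm to the -x side of the jaws. That puts it almost exactly in the middle of the red stand (both near crop x = 340). I'll lower it the last few mm until there's contact.

Emit:
{"fn": "move_arm", "kwargs": {"commands": [[[0,0,-0.05],[0,0,0],-1],[[0,0,-0.04],[0,0,0],-1],[[0,0,0],[0,0,0],-1]]}}

```text
clock: 12.05
tcp_pos: [0.6491, 0.0279, 0.036]
orientation: [0.0, -0.0, 1.0, 0.0]
wrist_force: [-0.8, -0.2, 1.9]
finger_gap: 0.0316
```

Emit:
{"fn": "move_arm", "kwargs": {"commands": [[[0,0,-0.02],[0,0,0],-1],[[0,0,0],[0,0,0],-0.15],[[0,0,0],[0,0,0],0.0],[[0,0,0],[0,0,0],0.3],[[0,0,0],[0,0,0],0.5]]}}

```text
clock: 12.55
tcp_pos: [0.649, 0.0279, 0.0346]
orientation: [-0.0, -0.0, 1.0, 0.0]
wrist_force: [0.3, -0.5, 0.2]
finger_gap: 0.0641
```

Emit:
{"fn": "move_arm", "kwargs": {"commands": [[[0,0,0],[0,0,0],0.6],[[0,0,0.3],[0,0,0],0.6],[[0,0,0.6],[0,0,0],0.6],[[0,0,1],[0,0,0],0.6],[[0,0,1],[0,0,0],0.6]]}}

```text
clock: 13.05
tcp_pos: [0.6485, 0.0279, 0.1524]
orientation: [-0.001, -0.0, 1.0, 0.0]
wrist_force: [1.7, -0.1, 0.5]
finger_gap: 0.0684
```

Run:
```python
from h import *
print(env.get_state()["tcp_pos"])
s=cam("side");cv2.imwrite("pics/s7.png",cv2.resize(s["frame"][160:250,260:400,::-1],None,fx=5,fy=5,interpolation=cv2.INTER_CUBIC))
```

```text
[0.64849924 0.02794205 0.15242711]
```

View pics/s7.png

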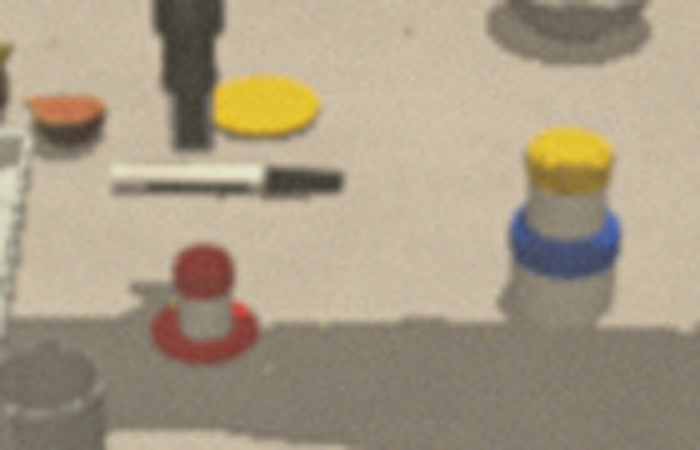

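The small tub stands upright in the middle of the red stand (crop 205,300). I'll re-measure the two remaining tubs before gripping.

Run:
```python
from h import *
s=cam("side");t=cam("top")
def fit(c,col,roi,z0,z1,r,x0):
    hs=cv2.cvtColor(c["frame"],cv2.COLOR_RGB2HSV);h,sa,v=[hs[...,i].astype(int) for i in range(3)]
    m={'red':((h<8)|(h>172))&(sa>130),'yellow':(h>18)&(h<35)&(sa>130),'blue':(h>100)&(h<130)&(sa>100)}[col]
    R=np.zeros(h.shape,bool);R[roi[1]:roi[3],roi[0]:roi[2]]=1;m=m&R
    ys,xs=np.nonzero(m)
    if len(xs)==0: return None
    a=np.linspace(0,2*np.pi,60)
    pr=np.array([proj(c,(x0[0]+r*np.cos(q),x0[1]+r*np.sin(q),z)) for q in a for z in (z0,z1)])
    return (xs.min(),xs.max(),ys.min(),ys.max(),len(xs)),(pr.min(0).round(1),pr.max(0).round(1))
print(fit(s,'yellow',(350,165,395,230),.082,.096,.023,(.455,-.002)))
print(fit(s,'blue',(350,165,395,230),.036,.05,.03,(.455,0)))
print(fit(s,'red',(285,200,315,222),.038,.052,.016,(.6485,.028)))
cv2.imwrite("pics/s8.png",cv2.resize(s["frame"][175:235,345:400,::-1],None,fx=10,fy=10,interpolation=cv2.INTER_CUBIC))
cv2.imwrite("pics/t8.png",cv2.resize(t["frame"][150:300,240:440,::-1],None,fx=4,fy=4,interpolation=cv2.INTER_CUBIC))
```

```text
((np.int64(366), np.int64(381), np.int64(186), np.int64(198), 172), (array([364.1, 185.5]), array([382. , 199.1])))
((np.int64(363), np.int64(382), np.int64(204), np.int64(212), 28), (array([360.8, 199.1]), array([383.6, 215.8])))
((np.int64(296), np.int64(308), np.int64(210), np.int64(221), 75), (array([293.4, 208.5]), array([305.9, 219.8])))
```

View pics/s8.png

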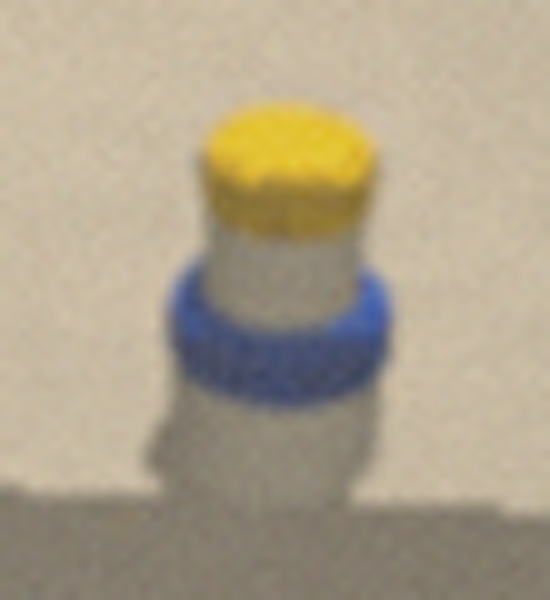

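View pics/t8.png

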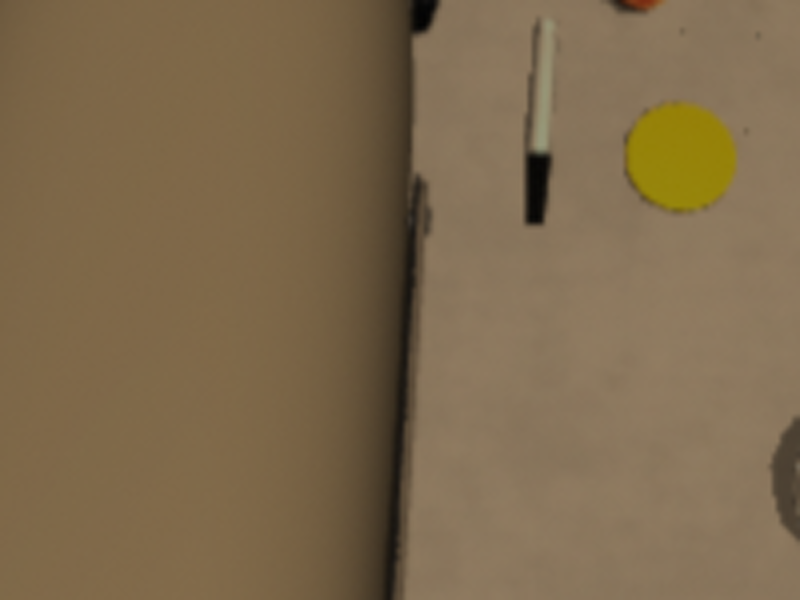

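Side fits put the medium tub at about (0.4537, -0.002) and the large one at about (0.454, 0). The yellow lid's centre is at crop (290,170), with the blue lid below it. Top view is blocked by the arm.

Emit:
{"fn": "move_arm", "kwargs": {"commands": [[[-0.6,-0.1,0],[0,0,0],0.8],[[-0.9,-0.15,0],[0,0,0],0.8],[[-0.9,-0.15,0],[0,0,0],0.8],[[-0.9,-0.15,0],[0,0,0],0.8],[[-0.9,-0.1,0],[0,0,0],0.8]]}}

```text
clock: 13.7
tcp_pos: [0.4788, 0.0018, 0.15]
orientation: [-0.001, -0.0, 1.0, 0.0]
wrist_force: [0.3, -0.4, 0.9]
finger_gap: 0.077
```

Emit:
{"fn": "move_arm", "kwargs": {"commands": [[[-0.5,-0.1,0],[0,0,0],0.8],[[-0.17,0,0],[0,0,0],0.8],[[0,0,0],[0,0,0],0.8],[[0,0,0],[0,0,0],0.8]]}}

```text
clock: 14.1
tcp_pos: [0.4554, -0.0022, 0.151]
orientation: [0.001, -0.0, 1.0, 0.0]
wrist_force: [0.5, -0.7, -1.2]
finger_gap: 0.0769
```

Emit:
{"fn": "move_arm", "kwargs": {"commands": [[[-0.04,0,-0.6],[0,0,0],0.8],[[0,0,-0.6],[0,0,0],0.8],[[0,0,-0.45],[0,0,0],0.8],[[0,0,-0.2],[0,0,0],0.8],[[0,0,0],[0,0,0],0.8]]}}

```text
clock: 14.6
tcp_pos: [0.4527, -0.0019, 0.0758]
orientation: [-0.001, -0.0, 1.0, 0.0]
wrist_force: [0.2, 0.2, 0.6]
finger_gap: 0.0769
```

Emit:
{"fn": "move_arm", "kwargs": {"commands": [[[0,0,0],[0,0,0],0.4],[[0,0,0],[0,0,0],0.25],[[0,0,0],[0,0,0],0.15],[[0,0,0],[0,0,0],0.05],[[0,0,0],[0,0,0],-0.05]], "newtons": 20}}

```text
clock: 15.1
tcp_pos: [0.4535, -0.0023, 0.0778]
orientation: [0.001, -0.0, 1.0, -0.0]
wrist_force: [-0.5, -0.7, 5.4]
finger_gap: 0.0455
```

Emit:
{"fn": "move_arm", "kwargs": {"commands": [[[0,0,0],[0,0,0],-0.5],[[0,0,0],[0,0,0],-1],[[0,0,0],[0,0,0],-1]], "newtons": 30}}

```text
clock: 15.4
tcp_pos: [0.4535, -0.0023, 0.0779]
orientation: [0.001, -0.0, 1.0, -0.0]
wrist_force: [-0.6, -0.5, 6.6]
finger_gap: 0.0451
```

Emit:
{"fn": "move_arm", "kwargs": {"commands": [[[0,0,0.2],[0,0,0],-1],[[0,0,0.5],[0,0,0],-1],[[0,0,0.6],[0,0,0],-1],[[0,0,0.4],[0,0,0],-1],[[0,0,0],[0,0,0],-1]]}}

```text
clock: 15.9
tcp_pos: [0.454, -0.0023, 0.1471]
orientation: [0.002, -0.0, 1.0, -0.0]
wrist_force: [0.1, 0.9, -1.0]
finger_gap: 0.0455
```

Run:
```python
from h import *
print(env.get_state()["tcp_pos"])
s=cam("side");cv2.imwrite("pics/s9.png",cv2.resize(s["frame"][130:230,320:420,::-1],None,fx=6,fy=6,interpolation=cv2.INTER_CUBIC))
```

```text
[ 0.4540419  -0.00231657  0.14712494]
```

View pics/s9.png

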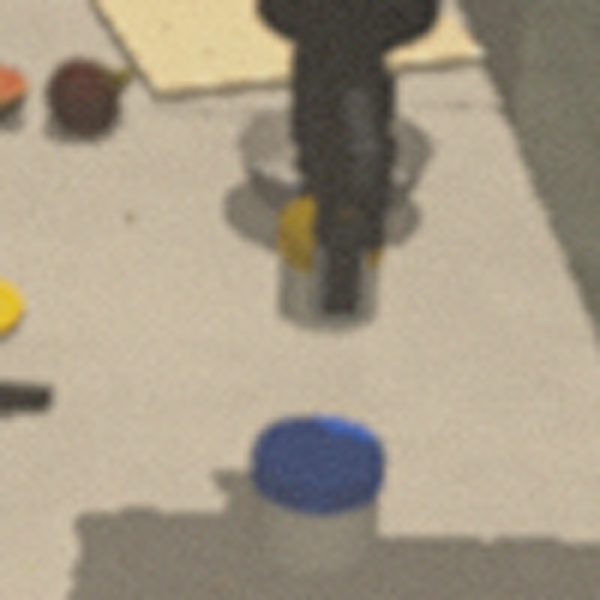

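The medium tub is held upright (crop 328,260), and the large tub stays at crop (318,490). On to the yellow stand.

Emit:
{"fn": "move_arm", "kwargs": {"commands": [[[0.4,-0.5,0],[0,0,0],-1],[[0.6,-0.78,0],[0,0,0],-1],[[0.6,-0.78,0],[0,0,0],-1],[[0.6,-0.78,0],[0,0,0],-1],[[0.6,-0.78,0],[0,0,0],-1]]}}

```text
clock: 16.45
tcp_pos: [0.5645, -0.1478, 0.1431]
orientation: [-0.001, -0.0, 1.0, 0.001]
wrist_force: [0.9, 1.4, -0.8]
finger_gap: 0.0453
```

Emit:
{"fn": "move_arm", "kwargs": {"commands": [[[0.6,-0.78,0],[0,0,0],-1],[[0.4,-0.5,0],[0,0,0],-1],[[0.17,-0.25,0],[0,0,0],-1],[[0,0,0],[0,0,0],-1],[[0,0,0],[0,0,0],-1]]}}

```text
clock: 16.95
tcp_pos: [0.6102, -0.207, 0.1438]
orientation: [-0.001, -0.0, 1.0, 0.001]
wrist_force: [-0.2, 0.1, -1.1]
finger_gap: 0.0453
```

Emit:
{"fn": "move_arm", "kwargs": {"commands": [[[0.06,-0.04,-0.6],[0,0,0],-1],[[0,0,-0.7],[0,0,0],-1],[[0,0,-0.7],[0,0,0],-1],[[0,0,-0.4],[0,0,0],-1],[[0,0,0],[0,0,0],-1]]}}

```text
clock: 17.45
tcp_pos: [0.6108, -0.207, 0.0461]
orientation: [-0.003, -0.001, 1.0, 0.002]
wrist_force: [-0.1, 0.7, -1.1]
finger_gap: 0.0453
```

Run:
```python
from h import *
print(env.get_state()["tcp_pos"])
s=cam("side");cv2.imwrite("pics/s10.png",cv2.resize(s["frame"][140:200,280:345,::-1],None,fx=9,fy=9,interpolation=cv2.INTER_CUBIC))
t=cam("top");cv2.imwrite("pics/t10.png",cv2.resize(t["frame"][160:220,380:440,::-1],None,fx=9,fy=9,interpolation=cv2.INTER_CUBIC))
```

```text
[ 0.61077767 -0.20698057  0.04614275]
```

View pics/s10.png

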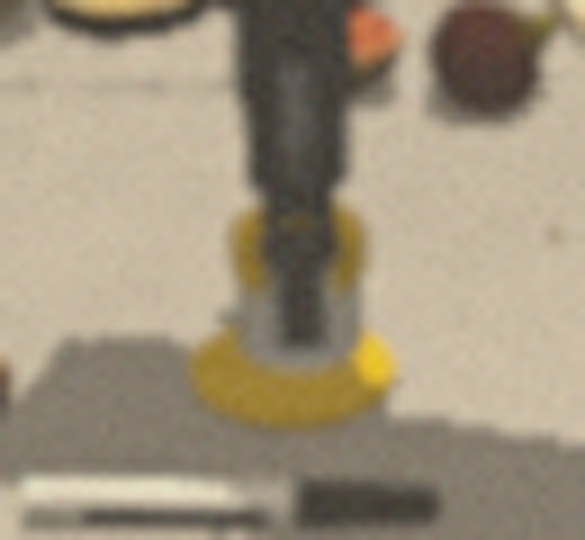

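View pics/t10.png

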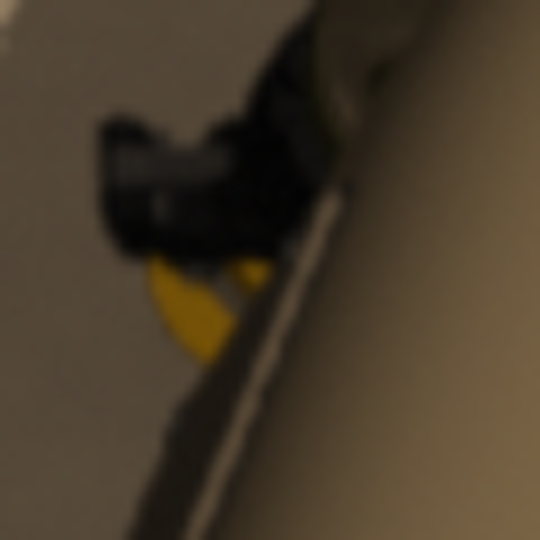

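Side view: the tub's centre is at crop x of about 299 and the stand's at about 293, roughly 2 mm off. I'll correct that while lowering.

Emit:
{"fn": "move_arm", "kwargs": {"commands": [[[0.05,-0.04,-0.1],[0,0,0],-1],[[0,0,-0.06],[0,0,0],-1],[[0,0,-0.05],[0,0,0],-1],[[0,0,0],[0,0,0],-1]]}}

```text
clock: 17.95
tcp_pos: [0.6158, -0.2113, 0.0406]
orientation: [0.0, -0.0, 1.0, 0.0]
wrist_force: [0.6, 0.4, -1.3]
finger_gap: 0.0456
```

Emit:
{"fn": "move_arm", "kwargs": {"commands": [[[-0.03,0.05,-0.06],[0,0,0],-1],[[0,0,-0.05],[0,0,0],-1],[[0,0,0],[0,0,0],-1]]}}

```text
clock: 18.25
tcp_pos: [0.6146, -0.2092, 0.0361]
orientation: [-0.0, -0.0, 1.0, 0.0]
wrist_force: [-0.1, -0.1, -1.4]
finger_gap: 0.0452
```

Emit:
{"fn": "move_arm", "kwargs": {"commands": [[[0,0,-0.05],[0,0,0],-1],[[0,0,0],[0,0,0],-1]]}}

```text
clock: 18.45
tcp_pos: [0.6146, -0.2093, 0.0359]
orientation: [0.0, -0.0, 1.0, -0.0]
wrist_force: [-3.9, 2.3, 11.0]
finger_gap: 0.0456
```

Contact. Releasing.

Emit:
{"fn": "move_arm", "kwargs": {"commands": [[[0,0,0.02],[0,0,0],0.1],[[0,0,0],[0,0,0],0.2],[[0,0,0],[0,0,0],0.4],[[0,0,0],[0,0,0],0.6],[[0,0,0],[0,0,0],0.8]]}}

```text
clock: 18.95
tcp_pos: [0.6146, -0.2093, 0.0346]
orientation: [-0.0, -0.0, 1.0, 0.0]
wrist_force: [0.4, -1.3, -0.4]
finger_gap: 0.077
```

Emit:
{"fn": "move_arm", "kwargs": {"commands": [[[0,0,0],[0,0,0],0.8],[[0,0,0.3],[0,0,0],0.8],[[0,0,0.6],[0,0,0],0.8],[[0,0,0.8],[0,0,0],1],[[0,0,0.8],[0,0,0],1]]}}

```text
clock: 19.45
tcp_pos: [0.6144, -0.2092, 0.1366]
orientation: [-0.0, -0.0, 1.0, 0.0]
wrist_force: [0.4, 1.0, -0.3]
finger_gap: 0.0853
```

Run:
```python
from h import *
print(env.get_state()["tcp_pos"])
s=cam("side");cv2.imwrite("pics/s11.png",cv2.resize(s["frame"][130:270,260:400,::-1],None,fx=4,fy=4,interpolation=cv2.INTER_CUBIC))
t=cam("top");cv2.imwrite("pics/t11.png",cv2.resize(t["frame"][130:300,180:440,::-1],None,fx=3,fy=3,interpolation=cv2.INTER_CUBIC))
for b in blobs(t,'red',8)+blobs(t,'blue',8): print(b[:6],atz(t,b[5],.052 if b[5][1]<220 and b[5][0]>250 else .05))
```

```text
[ 0.61442902 -0.20920558  0.13656642]
(np.int32(308), np.int32(165), np.int32(21), np.int32(21), np.int32(337), array([318.1, 174.7])) [0.63855737 0.02639107 0.052     ]
(np.int32(209), np.int32(178), np.int32(31), np.int32(31), np.int32(757), array([223.9, 192.7])) [0.59037381 0.2592166  0.05      ]
(np.int32(317), np.int32(238), np.int32(23), np.int32(24), np.int32(423), array([328. , 249.5])) [ 0.45508033 -0.00060885  0.05      ]
```

View pics/s11.png

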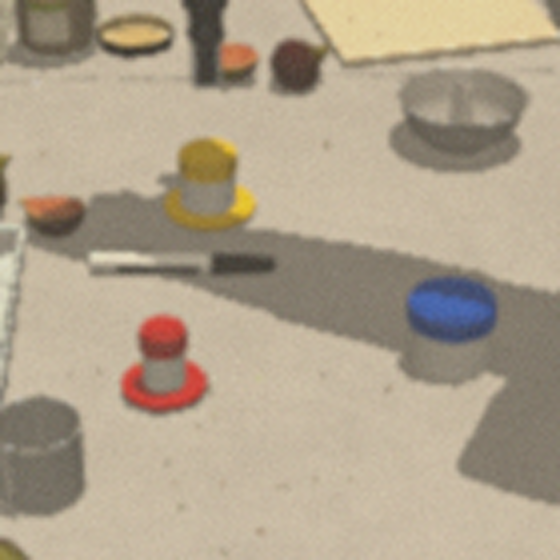

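View pics/t11.png

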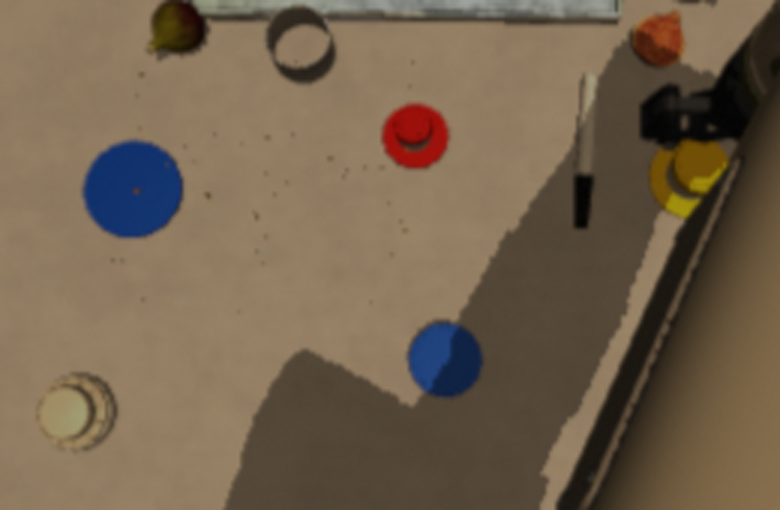

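Small and medium tubs both stand centred on their stands (side crop 163,360 and 208,190). The large tub's lid centre fits to (0.455, -0.001). Last pick.

Emit:
{"fn": "move_arm", "kwargs": {"commands": [[[-0.5,0.65,0],[0,0,0],1],[[-0.6,0.78,0],[0,0,0],1],[[-0.6,0.78,0],[0,0,0],1],[[-0.6,0.78,0],[0,0,0],1],[[-0.6,0.78,0],[0,0,0],1]]}}

```text
clock: 20.05
tcp_pos: [0.4975, -0.0574, 0.1351]
orientation: [0.0, 0.0, 1.0, 0.0]
wrist_force: [0.1, 1.1, 0.2]
finger_gap: 0.0855
```

Emit:
{"fn": "move_arm", "kwargs": {"commands": [[[-0.6,0.78,0],[0,0,0],1],[[-0.5,0.66,0],[0,0,0],1],[[0,0,0],[0,0,0],1],[[0,0,0],[0,0,0],1]]}}

```text
clock: 20.45
tcp_pos: [0.4547, -0.0005, 0.1355]
orientation: [0.001, -0.001, 1.0, -0.0]
wrist_force: [0.6, -0.2, 0.2]
finger_gap: 0.0854
```

Emit:
{"fn": "move_arm", "kwargs": {"commands": [[[0,0,-0.7],[0,0,0],1],[[0,0,-0.8],[0,0,0],1],[[0,0,-0.6],[0,0,0],1],[[0,0,-0.35],[0,0,0],1],[[0,0,-0.1],[0,0,0],1]]}}

```text
clock: 20.95
tcp_pos: [0.4545, -0.0018, 0.0314]
orientation: [-0.001, 0.001, 1.0, 0.0]
wrist_force: [0.2, 0.8, -0.5]
finger_gap: 0.0852
```

Emit:
{"fn": "move_arm", "kwargs": {"commands": [[[0,0,0],[0,0,0],0.7],[[0,0,0],[0,0,0],0.55],[[0,0,0],[0,0,0],0.45],[[0,0,0],[0,0,0],0.35],[[0,0,0],[0,0,0],0.2]], "newtons": 20}}

```text
clock: 21.45
tcp_pos: [0.4557, -0.0013, 0.034]
orientation: [0.001, -0.0, 1.0, -0.0]
wrist_force: [-0.5, -1.0, 5.7]
finger_gap: 0.0598
```

Emit:
{"fn": "move_arm", "kwargs": {"commands": [[[0,0,0],[0,0,0],-0.3],[[0,0,0],[0,0,0],-1],[[0,0,0],[0,0,0],-1]], "newtons": 40}}

```text
clock: 21.75
tcp_pos: [0.4557, -0.0013, 0.0341]
orientation: [0.001, -0.0, 1.0, -0.0]
wrist_force: [-0.5, -0.7, 7.0]
finger_gap: 0.0587
```

Emit:
{"fn": "move_arm", "kwargs": {"commands": [[[0,0,0.2],[0,0,0],-1],[[0,0,0.6],[0,0,0],-1],[[0,0,0.6],[0,0,0],-1],[[0,0,0.4],[0,0,0],-1],[[0,0,0],[0,0,0],-1]]}}

```text
clock: 22.25
tcp_pos: [0.456, -0.001, 0.107]
orientation: [0.002, -0.0, 1.0, -0.0]
wrist_force: [-0.0, -0.5, -3.0]
finger_gap: 0.059
```

Emit:
{"fn": "move_arm", "kwargs": {"commands": [[[0.2,0.4,0],[0,0,0],-1],[[0.4,0.75,0],[0,0,0],-1],[[0.4,0.77,0],[0,0,0],-1],[[0.4,0.77,0],[0,0,0],-1],[[0.4,0.77,0],[0,0,0],-1]]}}

```text
clock: 22.75
tcp_pos: [0.5261, 0.1387, 0.1035]
orientation: [-0.001, -0.0, 1.0, -0.0]
wrist_force: [1.1, -0.6, -2.8]
finger_gap: 0.0591
```

Emit:
{"fn": "move_arm", "kwargs": {"commands": [[[0.4,0.77,0],[0,0,0],-1],[[0.4,0.77,0],[0,0,0],-1],[[0.4,0.77,0],[0,0,0],-1],[[0.35,0.65,0],[0,0,0],-1],[[0.2,0.35,0],[0,0,0],-1]]}}

```text
clock: 23.25
tcp_pos: [0.5965, 0.2721, 0.1029]
orientation: [-0.001, -0.001, 1.0, 0.0]
wrist_force: [0.3, -0.3, -2.0]
finger_gap: 0.0587
```

Emit:
{"fn": "move_arm", "kwargs": {"commands": [[[0,0,0],[0,0,0],-1],[[0,0,0],[0,0,0],-1]]}}

```text
clock: 23.45
tcp_pos: [0.5954, 0.2696, 0.1032]
orientation: [-0.001, -0.0, 1.0, -0.001]
wrist_force: [-0.8, 0.1, -2.6]
finger_gap: 0.059
```

Emit:
{"fn": "move_arm", "kwargs": {"commands": [[[0.05,0.03,-0.4],[0,0,0],-1],[[0,0,-0.5],[0,0,0],-1],[[0,0,-0.3],[0,0,0],-1],[[0,0,-0.1],[0,0,0],-1],[[0,0,0],[0,0,0],-1]]}}

```text
clock: 23.95
tcp_pos: [0.5979, 0.2703, 0.0522]
orientation: [-0.001, 0.0, 1.0, -0.0]
wrist_force: [0.5, 0.2, -2.1]
finger_gap: 0.059
```

Run:
```python
from h import *
print(env.get_state()["tcp_pos"])
s=cam("side");cv2.imwrite("pics/s12.png",cv2.resize(s["frame"][200:330,250:400,::-1],None,fx=4,fy=4,interpolation=cv2.INTER_CUBIC))
t=cam("top");cv2.imwrite("pics/t12.png",cv2.resize(t["frame"][150:240,170:290,::-1],None,fx=5,fy=5,interpolation=cv2.INTER_CUBIC))
```

```text
[0.59787199 0.2702842  0.05220353]
```

View pics/s12.png

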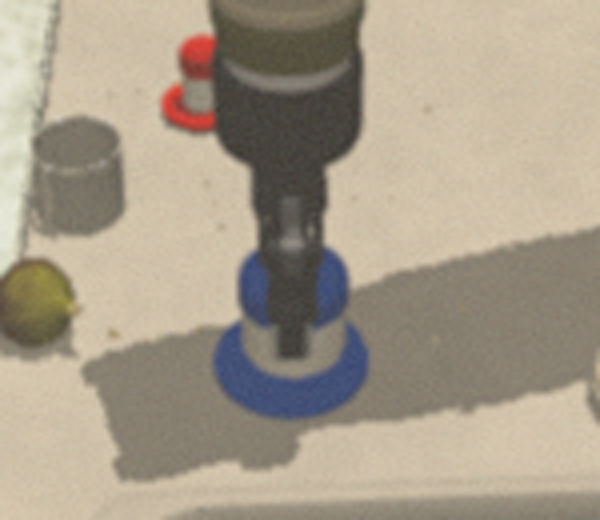

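View pics/t12.png

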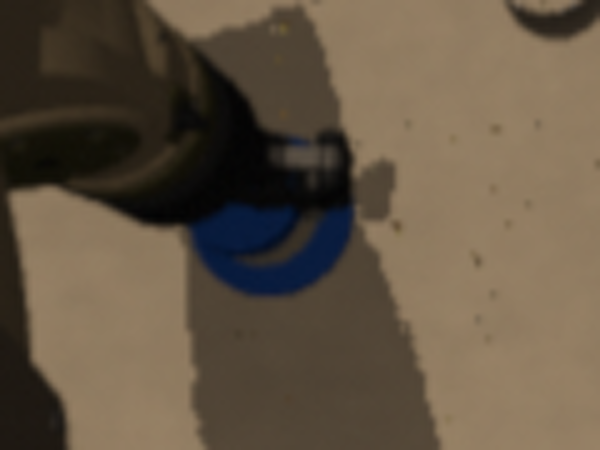

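The large tub is over the middle of the blue stand (side crop: tub x of about 294, stand about 291). Lowering.

Emit:
{"fn": "move_arm", "kwargs": {"commands": [[[0.02,0.02,-0.1],[0,0,0],-1],[[0,0,-0.08],[0,0,0],-1],[[0,0,0],[0,0,0],-1]]}}

```text
clock: 24.35
tcp_pos: [0.5992, 0.2719, 0.0454]
orientation: [-0.0, -0.0, 1.0, -0.0]
wrist_force: [-0.0, 0.0, -2.9]
finger_gap: 0.0589
```

Emit:
{"fn": "move_arm", "kwargs": {"commands": [[[0,0,-0.05],[0,0,0],-1],[[0,0,0],[0,0,0],-1]]}}

```text
clock: 24.55
tcp_pos: [0.5993, 0.2719, 0.0435]
orientation: [-0.0, -0.0, 1.0, -0.0]
wrist_force: [0.0, -0.8, -3.0]
finger_gap: 0.0588
```

Emit:
{"fn": "move_arm", "kwargs": {"commands": [[[0,0,-0.04],[0,0,0],-1],[[0,0,0],[0,0,0],-1]]}}

```text
clock: 24.75
tcp_pos: [0.5996, 0.272, 0.0422]
orientation: [0.0, -0.0, 1.0, 0.0]
wrist_force: [-0.1, -0.5, -1.1]
finger_gap: 0.0592
```

Emit:
{"fn": "move_arm", "kwargs": {"commands": [[[0,0,-0.02],[0,0,0],-1],[[0,0,0],[0,0,0],0.42],[[0,0,0],[0,0,0],0.55],[[0,0,0],[0,0,0],0.8],[[0,0,0],[0,0,0],1]]}}

```text
clock: 25.25
tcp_pos: [0.5996, 0.2719, 0.0414]
orientation: [0.0, -0.0, 1.0, 0.0]
wrist_force: [0.3, 0.2, -0.6]
finger_gap: 0.0851
```

Emit:
{"fn": "move_arm", "kwargs": {"commands": [[[0,0,0],[0,0,0],1],[[0,0,0.3],[0,0,0],1],[[0,0,0.6],[0,0,0],1],[[0,0,0.9],[0,0,0],1],[[0,0,1],[0,0,0],1]]}}

```text
clock: 25.75
tcp_pos: [0.5987, 0.2716, 0.1543]
orientation: [-0.001, -0.0, 1.0, -0.0]
wrist_force: [0.1, -0.2, 0.6]
finger_gap: 0.0856
```

Emit:
{"fn": "move_arm", "kwargs": {"commands": [[[-0.8,0.4,0.6],[0,0,0],1],[[-0.8,0.4,0.6],[0,0,0],1],[[-0.8,0.4,0.3],[0,0,0],1],[[-0.5,0.2,0],[0,0,0],1],[[0,0,0],[0,0,0],1]]}}

```text
clock: 26.25
tcp_pos: [0.4812, 0.3292, 0.2155]
orientation: [0.001, -0.002, 1.0, 0.001]
wrist_force: [-0.0, 0.5, 0.3]
finger_gap: 0.0854
```

Run:
```python
from h import *
print(env.get_state()["tcp_pos"])
s=cam("side");cv2.imwrite("pics/s13.png",cv2.resize(s["frame"][140:320,250:430,::-1],None,fx=3,fy=3,interpolation=cv2.INTER_CUBIC))
t=cam("top");cv2.imwrite("pics/t13.png",cv2.resize(t["frame"][110:310,180:500,::-1],None,fx=2.5,fy=2.5,interpolation=cv2.INTER_CUBIC))
```

```text
[0.48118287 0.32915814 0.21552044]
```

View pics/s13.png

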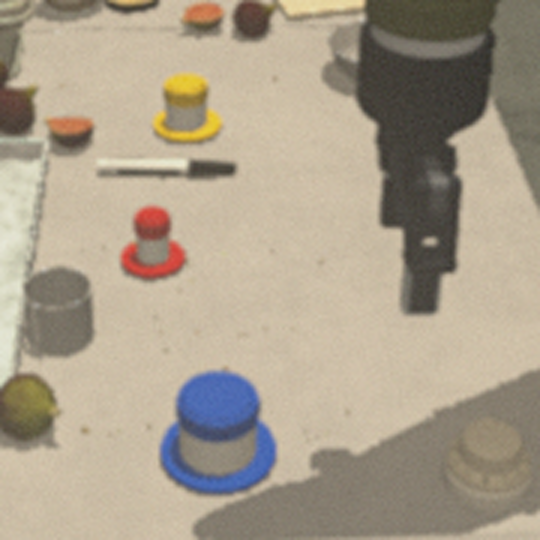

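View pics/t13.png

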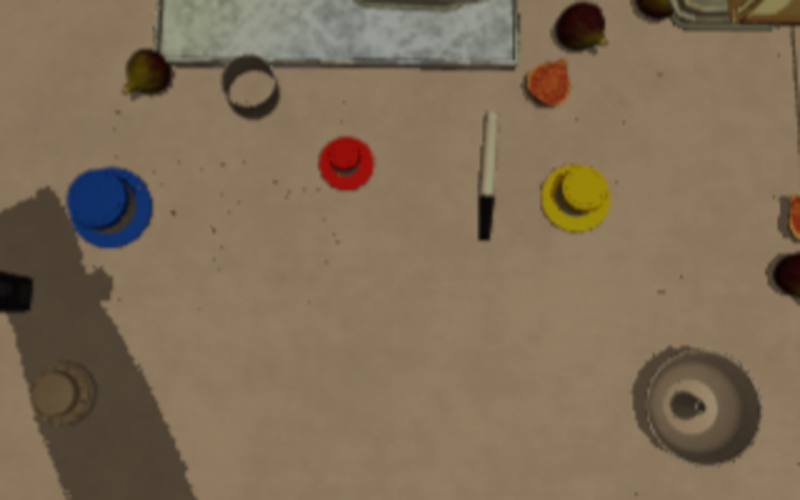

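All three tubs stand upright and centred on their stands. The nozzle stands in the bowl (top crop 686,405), and the ring and timer haven't moved. A quick numeric check before handing in:

Run:
```python
from h import *
t=cam("top")
for n,u,z,g in (('small',(345,154),.052,(.6485,.028)),('med',(585,188),.054,(.6147,-.2088)),('large',(98,200),.058,(.598,.271))):
    P=atz(t,(180+u[0]/2.5,110+u[1]/2.5),z); print(n,P[:2].round(4),(P[:2]-g).round(4))
print('noz tip',atz(t,(180+702/2.5,110+407/2.5),.052)[:2],'foot',atz(t,(180+683/2.5,110+404/2.5),.002)[:2])
print('ring',atz(t,(180+252/2.5,110+85/2.5),.05)[:2],'timer',atz(t,(180+63/2.5,110+392/2.5),.022)[:2])
print(env.get_state()["wrist_force"]); job.hand_in()
```

```text
small [0.6465 0.0268] [-0.002  -0.0012]
med [ 0.6145 -0.2096] [-0.0002 -0.0008]
large [0.5955 0.269 ] [-0.0025 -0.002 ]
noz tip [ 0.40549834 -0.31411822] foot [ 0.40729855 -0.31262768]
ring [0.7176641  0.12232779] timer [0.40890019 0.30190846]
[-0.34430442 -0.47401961 -0.76965743]
the job is handed in; nothing more can be done
```

I put the nozzle in the bowl, then set the small, medium and large tubs on the red, yellow and blue stands in that order. I handed the job in at about 26 s, and no verdict was reported.

- **Tubs:** all three look upright in the last pictures. In the last top view their lid centres were about 2 mm (small), 1 mm (medium) and 3 mm (large) off the stand centres; the limit is 13 mm.
- **Nozzle:** it stands in the bowl within about 5 mm of the middle.
- **Ring mould and timer:** both were within about 1 mm of their first measured positions.
- **Robot:** the gripper was open and clear of everything.

No final check failed. One close-up made the small tub look tilted and off-centre in the jaws, but after release it stood straight. The pictures have about 2 mm of calibration error.

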